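Turn the air selector to the ammonite

ROBOT

A 6-joint arm with a two-finger parallel gripper is mounted at the origin on a cart in front of the work surface, level with it; the furniture and walls round the work are solid. World frame = base frame: x ahead of the robot, y to its left, z up, the work surface at z = 0. Lengths are in mm, angles in rad, forces in N, time in s.
With the tool pointing down it reaches from about 350 to 875 mm from the base axis. Payload 4.2 kg.
Tool frame: the origin (TCP) lies at the very end of the fingers, on their centre line; the grasp point (between the pads) lies arm.grip_point_offset behind it (arm.grip_point_offset is the distance from the TCP to the grasp point, in mm); z points along the fingers, y is the line along which they close (so a half turn about z gives the same grasp; the last joint's range is limited). The gripper opens to 85 mm and grips with 20 to 120 N. Pads are 22 mm wide; open, the fingers measure 114 mm over their backs; the gripper's body (76 mm by 85 mm) begins 54 mm behind the grasp point. The pads swing forward as they close: fully open they stand 13 mm farther back than shut.
Start: joints at [-1.071, 0.385, 0.008, 0, -1.194, -0.259], TCP at [149.067, -606.942, 231.312] pointing down, gripper open.
Joint ranges: [-3.14, 3.14], [-1.21, 2.06], [-1.07, 1.41], [-3.16, 2.05], [-2.99, -0.16], [-3.1, 3.1]. Speed limits (rad/s): [2.79, 2.79, 3.14, 3.14, 3.14, 3.14].

INTERFACE

Orientations are given as a unit quaternion [x, y, z, w].
In Python, from bench import arm, cams, ticket gives the robot as it stands.
- The arm moves only by the tool servo_tool, never from a script. Its argument "commands" is a list that holds one entry, the list of rows, each a list of 7 numbers: the closure in counts, from 0 (fully open) to 255 (shut), then the shift along the tool's x, y, z in m, then the turn, a rotation vector about the tool's x, y, z in degrees. In form: [[[grip, x, y, z, ax, ay, az], ...]]. A call has 1 to 10 rows; each row shifts and turns the commanded pose from where the row before left it, along the tool's axes as they then stand; what a row does not reach is not made up. A row lasts 1/12 s, in which the tool goes at most 41.7 mm and 7.16 degrees, less where a joint would pass 70% of its speed; a pose out of reach is approached as far as the arm can. A call with a gripper value outside its range is refused whole. The fingers move at their own pace and stop on an object; the grip force is fixed at half the most. Time passes only in rows, so rows that do not move let the fingers close. It gives the time, the measured TCP pose, the force, the opening and the grip force at its end, in the units of the state.
- arm.read_state(): the state, without advancing time (a new reading comes with each control period).
- cams.get_image(name): name is "scene" or "top"; returns a dict with "frame" (400x640x3 uint8, blue, green, red), "K" (3x3 intrinsics, pixels), "T" (4x4, takes a point from camera to world coordinates). Camera axes: x right, y up, looking along -z (the intrinsics and any distortion apply to the point x, -y, -z); pixel columns grow to the right and rows downward; lengths in mm; the calibration is good to about 2 mm. A picture is of the moment at which its call begins. There is no depth.
- ticket.job_done(): hands the job in; it is judged then, once.
The state is a dict: "clock": time; "joints": joint angles; "joint_vel": joint speeds; "joint_efforts": joint torques, N m; "position": TCP position; "ee_rot": TCP orientation; "contact_force": force on the tool from outside, world axes, zero at the start; "wrist_torque": the same for the moment, N m; "gripper_width": finger opening in mm; "grasp_force": force on a finger pad.
Only numpy, scipy, OpenCV 4.12 (cv2) and the standard library are available. Lean on these libraries where they do the work, as an engineer would, in place of code of your own. Each camera call takes 0.05 s, during which the arm holds its last target. There are 200 camera calls.

TASK

The ball-topped lever of the grey air selector is parked in the middle slot on the robot's side of its gate. Push the knob gently with the fingertips, never gripping or forcing it, out of the park slot, across the gate, and fully home into the corner slot that belongs to the bay holding the ammonite, without shifting it into any of the other corner slots on the way. Leave the specimens in their bays and everything else on the table where they are, and end with the hand clear.

Things in the scene. Friction and masses are not known exactly. Their poses are not given: they have to be found in the camera images.
- selector: Air selector fixed to the table: grey housing 112 (x) x 124 (y) x 121 mm high with a steel gate plate on top, and a low two-bay tray on its left and right. Copper nozzles reach to 65 mm height over the bays. Origin: centre of the underside. x points away from the robot, y left, z up; yaw up to 20 degrees either way.
- far_left_bay (a point): Floor centre of the far left bay, x = +49, y = +111 mm from the selector's origin; the other bays lie at x = +-49, y = +-111 mm. Each tray is aluminium, 200 (x) x 98 (y) mm with 16 mm walls, parted into a far and a near bay; floor 3 mm above the table. Each bay is fed by the gate's corner slot at the same corner (far left slot: far left bay, and so on).
- gate (a point): Centre of the gate, on the plate's top, 121 mm above the table. Seen from above: a cross channel along y through the centre; at both its ends a corner slot runs to the far side (+x) and one to the near side (-x); in the middle there is only a near slot, the park slot. Slots are 18 mm wide, the channel 20 mm.
- knob (a point): Centre of the black ball knob, 40 mm across, on an 11 mm steel stalk; 200 mm above the table when upright, at least 180 mm at the corners. From the pivot, in the selector's axes, it lies at 175 mm * (sin(lean_far)*cos(lean_left), sin(lean_left), cos(lean_far)*cos(lean_left)).
- lever: The lever (stalk and ball knob). Origin: the pivot, on the selector's z axis 25 mm above the table; its z axis runs up the stalk. It stays where it is left and takes about 2 to 4 N at the knob; the walls of the gate stop and guide it (rigid stops: push on them lightly; over 30 N counts as forcing).
- lean_far (a joint): Lean of the lever toward the selector's +x, away from the robot (rad): 0 upright, about +-0.05 free play in the cross channel, +0.30 at the end of a far slot, -0.30 at the end of a near slot or the park slot. Starts parked, -0.30 to -0.24.
- lean_left (a joint): Lean of the lever toward the selector's +y, left (rad): 0 in the park slot (play +-0.03), +0.32 in the left slots (0.29 to 0.35), -0.32 in the right slots. The cross channel ends at +-0.35.
- spec_ammonite_a: The ammonite: flat spiral-coiled cream fossil, round, 65x71x15 mm, lying loose in one of the four bays. Origin: centre of its underside, z up.
- spec_slate_c: Irregular flat piece of slate, 56x73x12 mm, loose in another bay. Origin: centre of its underside.
- spec_fossil_knob: Lumpy grey fossil, 45x51x23 mm, loose in another bay. Origin: centre of its underside.
- spec_slate_d: Small irregular flat piece of slate, 47x54x10 mm, loose in another bay. Origin: centre of its underside.
- loupe: Black hand lens, 45x56x12 mm, a loose bystander at the left. Origin: centre of its underside.
- dust_brush: Wooden dust brush, 53x213x18 mm, a loose bystander at the right. Origin: centre of its underside.
Things that resemble listed ones, but are neither listed nor needed, are in the scene too. What is shaped like the spec_ammonite_a but pink is not meant.

How it is judged (in metres and radians):
At the end, for the whole second after the job is handed in: The lever rests in the corner slot of the ammonite's bay, leaning at least 0.25 of 0.30 rad into it; specimens and bystanders lie within 20 mm of where they were (((x of spec_ammonite_a in the frame of selector above 0 m and y of spec_ammonite_a in the frame of selector above 0 m and value of joint lean_far above 0.25 rad and value of joint lean_left above 0.22 rad) or (x of spec_ammonite_a in the frame of selector above 0 m and y of spec_ammonite_a in the frame of selector below 0 m and value of joint lean_far above 0.25 rad and value of joint lean_left below -0.22 rad) or (x of spec_ammonite_a in the frame of selector below 0 m and y of spec_ammonite_a in the frame of selector above 0 m and value of joint lean_far below -0.25 rad and value of joint lean_left above 0.22 rad) or (x of spec_ammonite_a in the frame of selector below 0 m and y of spec_ammonite_a in the frame of selector below 0 m and value of joint lean_far below -0.25 rad and value of joint lean_left below -0.22 rad)) and velocity of joint lean_far between -0.05 and 0.05 rad/s and distance of each of spec_ammonite_a, spec_slate_c, spec_fossil_knob, spec_slate_d, loupe, dust_brush from where it was at the start of the episode below 0.02 m); the robot touches nothing.
It fails at once if the lever is shifted more than half way into the corner slot of another bay ((not (x of spec_ammonite_a in the frame of selector above 0 m and y of spec_ammonite_a in the frame of selector above 0 m) and value of joint lean_far above 0.16 rad and value of joint lean_left above 0.22 rad) or (not (x of spec_ammonite_a in the frame of selector above 0 m and y of spec_ammonite_a in the frame of selector below 0 m) and value of joint lean_far above 0.16 rad and value of joint lean_left below -0.22 rad) or (not (x of spec_ammonite_a in the frame of selector below 0 m and y of spec_ammonite_a in the frame of selector above 0 m) and value of joint lean_far below -0.16 rad and value of joint lean_left above 0.22 rad) or (not (x of spec_ammonite_a in the frame of selector below 0 m and y of spec_ammonite_a in the frame of selector below 0 m) and value of joint lean_far below -0.16 rad and value of joint lean_left below -0.22 rad)).
It fails at once if the lever is gripped hard or forced: more than 30 N on it (contact force between the fingers and lever above 30 N).
It fails at once if a specimen or bystander is carried or knocked away (moved more than 20 mm) (distance of any of spec_ammonite_a, spec_slate_c, spec_fossil_knob, spec_slate_d, loupe, dust_brush from where it was at the start of the episode above 0.02 m).
It also fails if it takes over 45 s, if anything falls off the work surface, if the arm or the gripper's body presses on something with over 40 N, if the wrist force passes 120 N, or if a joint passes its speed limit or range.

## Working session

There is one attempt and no reset: what is moved stays moved. The work goes in short steps, Python scripts to look and compute and a tool call to move; the robot and the scene stay as the last step left them, time stands still between calls to the robot, and variables do not carry over. Pictures are saved under pics/ and viewed, at most 13 in all, crops included, and the job is handed in when it is done.

Besides the shell and the picture viewer there is one more tool, called after "Call:" as name(argument=value, ...), one argument or row to a line, values as JSON. servo_tool: Moves the arm, as the interface text tells. Its arguments: {"type":"object","properties":{"commands":{"type":"array","items":{"type":"array","items":{"type":"array","items":{"type":"number"}}}}},"required":["commands"]}

```bash
mkdir -p pics; python3 - <<'E'
from bench import arm,cams
import cv2,numpy as np
for n in("top","scene"):
    d=cams.get_image(n);cv2.imwrite(f"pics/{n}0.png",d["frame"]);print(n,d["K"].tolist(),np.round(d["T"],4).tolist(),[k for k in d])
print(arm.read_state(),arm.grip_point_offset)
E
```

```text
top [[512.2523713565132, 0.0, 314.35121033821514], [0.0, 512.2523713565132, 192.04707646147241], [0.0, 0.0, 1.0]] [[-0.0088, 0.9845, -0.1751, 256.0924], [-0.9997, -0.0124, -0.0194, -51.9963], [-0.0212, 0.1749, 0.9844, 1711.3553], [0.0, 0.0, 0.0, 1.0]] ['frame', 'K', 'T']
scene [[439.32496663150374, 0.0, 321.16630957074614], [0.0, 439.32496663150374, 188.19638727437774], [0.0, 0.0, 1.0]] [[-0.876, 0.2013, -0.4382, -73.3714], [-0.4822, -0.3535, 0.8016, 1029.5536], [0.0064, 0.9135, 0.4068, 693.7306], [0.0, 0.0, 0.0, 1.0]] ['frame', 'K', 'T']
{'clock': 0.1, 'joints': array([-1.07140575e+00,  3.85491548e-01,  6.70403482e-03, -4.32804766e-04,
       -1.19399661e+00, -2.58619665e-01]), 'joint_vel': array([-0.00199003, -0.00190909,  0.00341656,  0.00266271,  0.00059862,
        0.00158955]), 'joint_efforts': array([-3.85861240e-04, -3.93319237e+01,  1.88928705e+01,  4.19799417e+00,
       -2.59076071e-03, -1.44704675e-06]), 'position': array([ 148.92399032, -606.43651485,  230.30124538]), 'ee_rot': array([-1.20015571e-01,  9.92771492e-01,  9.97787580e-04, -1.80871831e-04]), 'contact_force': array([-0.63128297, -0.09387764,  0.20724821]), 'wrist_torque': array([0.02261353, 0.02693309, 0.00444525]), 'grasp_force': 0.0, 'gripper_width': 85.46787340145357} 18.700000000000003
```

View pics/top0.png

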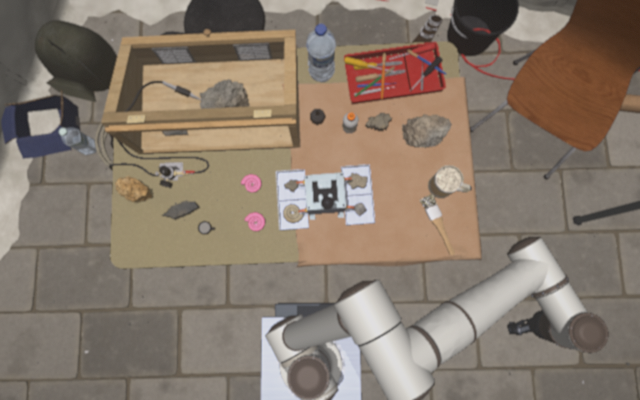

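View pics/scene0.png

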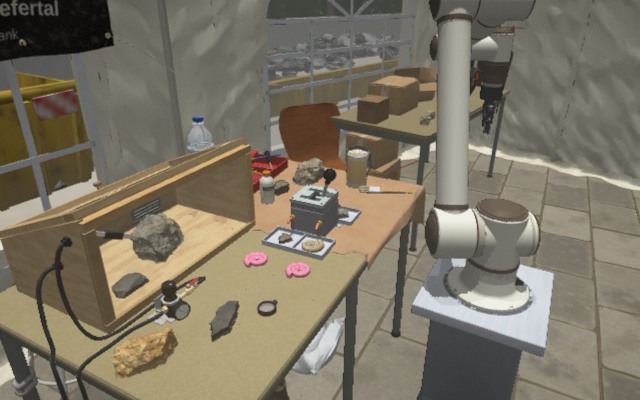

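The pink rings at top-view (251,184) and (255,222) are decoys. The bay items are at (291,185) grey, (292,212) round cream, (357,181) and (361,209). I'd pick (292,212), the near-left bay, and will check it in a close crop.

```bash
python3 - <<'E'
import cv2
a=cv2.imread("pics/top0.png")[155:235,265:385]
cv2.imwrite("pics/c1.png",cv2.resize(a,None,fx=6.5,fy=6.5,interpolation=cv2.INTER_CUBIC))
E
```

```text
(no output)
```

View pics/c1.png

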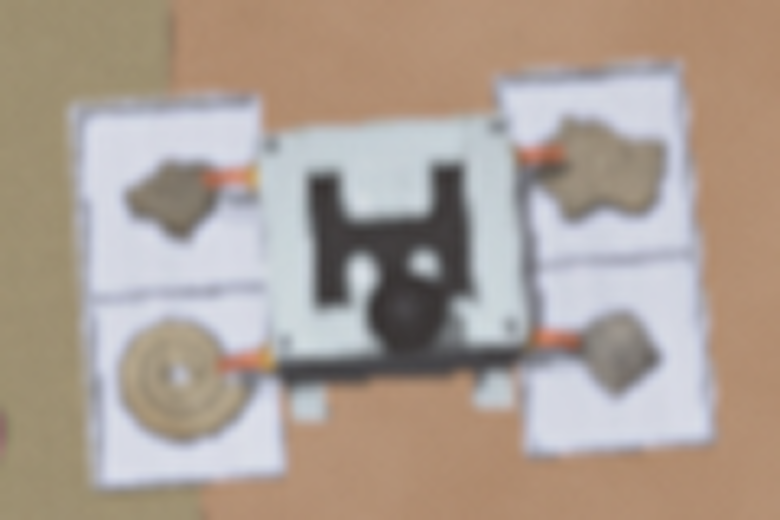

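Confirmed: the ammonite is the cream spiral in the near-left bay, at crop (183,380). The plate screws are at crop (272,145), (498,128), (510,325) and (285,343), and the knob is at (405,312). Now I'll work out the pose.

```bash
cat > h.py <<'E'
import numpy as np
from bench import arm,cams
from scipy.spatial.transform import Rotation as R
def back(d,uv,z):
    K,T=d["K"],d["T"]; uv=np.atleast_2d(uv).astype(float)
    r=np.c_[(uv[:,0]-K[0,2])/K[0,0],-(uv[:,1]-K[1,2])/K[1,1],-np.ones(len(uv))]@T[:3,:3].T
    return T[:3,3]+r*((z-T[2,3])/r[:,2])[:,None]
def proj(d,P):
    p=(np.atleast_2d(P)-d["T"][:3,3])@d["T"][:3,:3]
    return np.c_[d["K"][0,2]+d["K"][0,0]*p[:,0]/-p[:,2],d["K"][1,2]-d["K"][1,1]*p[:,1]/-p[:,2]]
c2f=lambda q:np.array(q)/6.5+[265,155]-.42
E
python3 - <<'E'
from h import *
d=cams.get_image("top")
s=back(d,c2f([(272,145),(498,128),(510,325),(285,343)]),121)
t=back(d,c2f([(70,105),(682,62),(713,440),(97,490)]),16)
for p in(s,t):
    y=(p[0]-p[1])+(p[3]-p[2]); x=(p[0]-p[3])+(p[1]-p[2])
    print(p.mean(0).round(1),np.degrees([np.arctan2(-y[0],y[1]),np.arctan2(x[1],x[0])]).round(2),np.linalg.norm(y)/2,np.linalg.norm(x)/2)
print(back(d,c2f((405,312)),193))
print(R.from_quat(arm.read_state()["ee_rot"]).as_matrix().round(3))
E
```

```text
[542.9 -53.6 121. ] [3.79 2.86] 109.73723198915438 97.56757728809922
[542.1 -52.9  16. ] [3.68 3.59] 317.82979200469396 200.26394998886047
[[493.60092351 -59.42461148 193.        ]]
[[-0.971 -0.238 -0.001]
 [-0.238  0.971  0.002]
 [ 0.     0.002 -1.   ]]
```

Call:
servo_tool(
  commands=[
    [[255, -0.027, 0.0305, 0, 0, 0, 0], [255, -0.027, 0.0305, 0, 0, 0, 0], [255, -0.027, 0.0305, 0, 0, 0, 0], [255, -0.027, 0.0305, 0, 0, 0, 0], [255, -0.027, 0.0305, 0, 0, 0, 0], [255, -0.027, 0.0305, 0, 0, 0, 0], [255, -0.027, 0.0305, 0, 0, 0, 0], [255, -0.027, 0.0305, 0, 0, 0, 0], [255, -0.027, 0.0305, 0, 0, 0, 0], [255, -0.027, 0.0305, 0, 0, 0, 0]],
  ],
)

```text
clock: 0.98
position: [338.8, -244.5, 231.4]
ee_rot: [-0.12, 0.993, -0.0, 0.0]
contact_force: [2.0, 0.1, -0.4]
gripper_width: -0.1
grasp_force: 0.0
```

Call:
servo_tool(
  commands=[
    [[255, -0.027, 0.0305, 0, 0, 0, 0], [255, -0.027, 0.0305, 0, 0, 0, 0], [255, -0.027, 0.0305, 0, 0, 0, 0], [255, -0.027, 0.0305, 0, 0, 0, 0], [255, -0.015, 0.0155, 0, 0, 0, 0], [255, 0, 0, 0, 0, 0, 5], [255, 0, 0, 0, 0, 0, 5], [255, 0, 0, 0, 0, 0, 0], [255, 0, 0, 0, 0, 0, 0]],
  ],
)

```text
clock: 1.73
position: [425.0, -83.4, 231.1]
ee_rot: [-0.034, 0.999, 0.0, -0.0]
contact_force: [-0.2, -0.1, 0.0]
gripper_width: 0.2
grasp_force: 0.0
```

```bash
cat >> h.py <<'E'
O=np.array([542.5,-53.2,0]);S=R.from_euler('z',3.7,degrees=True).as_matrix()
def st():
    s=arm.read_state();print(round(s["clock"],2),"tcp sel",((s["position"]-O)@S).round(1),"F sel",(s["contact_force"]@S).round(2))
    print("tool in sel\n",(S.T@R.from_quat(s["ee_rot"]).as_matrix()).round(3))
E
python3 - <<'E'
from h import *
st()
E
```

```text
1.73 tcp sel [-119.2  -22.5  231.1] F sel [-0.26 -0.13  0.02]
tool in sel
 [[-1.    -0.004 -0.   ]
 [-0.004  1.     0.   ]
 [ 0.     0.    -1.   ]]
```

Call:
servo_tool(
  commands=[
    [[255, 0, 0.0195, 0.02, 0, 0, 0], [255, 0, 0, 0.02, 0, 0, 0], [255, 0, 0, 0.015, 0, 0, 0], [255, -0.012, 0, 0, 0, 0, 0], [255, -0.012, 0, 0, 0, 0, 0], [255, 0, 0, 0, 0, 0, 0], [255, 0, 0, 0, 0, 0, 0]],
  ],
)

```text
clock: 2.32
position: [449.7, -62.5, 177.3]
ee_rot: [-0.033, 0.999, 0.0, 0.001]
contact_force: [-0.1, -0.1, -0.1]
gripper_width: 0.3
grasp_force: 0.0
```

```bash
python3 - <<'E'
from h import *
import cv2
st()
for n,(x,y,w,h) in dict(scene=(260,130,120,130),top=(265,155,120,100)).items():
    a=cams.get_image(n)["frame"][y:y+h,x:x+w];cv2.imwrite(f"pics/{n}1.png",cv2.resize(a,None,fx=4.5,fy=4.5,interpolation=cv2.INTER_CUBIC))
a=[cv2.resize(cv2.imread(f"pics/{n}1.png"),(395,400)) for n in("scene","top")]
cv2.imwrite("pics/p1.png",np.hstack(a))
E
```

```text
2.32 tcp sel [-93.2  -3.3 177.3] F sel [-0.06 -0.13 -0.08]
tool in sel
 [[-1.    -0.002  0.002]
 [-0.002  1.     0.   ]
 [-0.002  0.    -1.   ]]
```

View pics/p1.png

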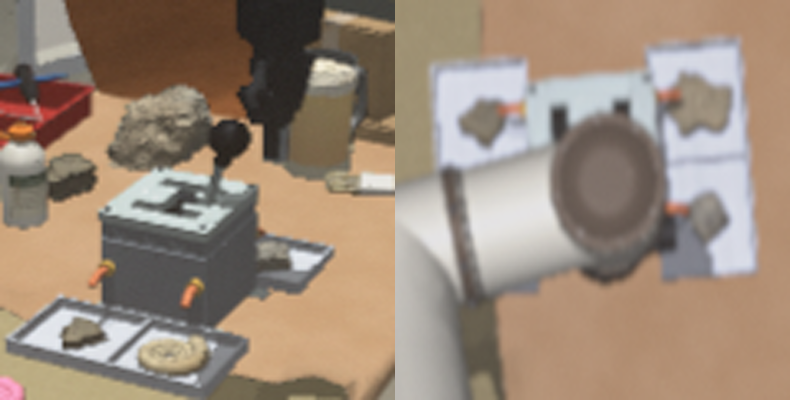

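The closed fingers (right of the knob in the scene crop, ball at (230,138)) stand just behind the ball with a small gap. Now I push forward slowly.

Call:
servo_tool(
  commands=[
    [[255, -0.005, 0, 0, 0, 0, 0], [255, -0.005, 0, 0, 0, 0, 0], [255, -0.005, 0, 0, 0, 0, 0], [255, -0.005, 0, 0, 0, 0, 0], [255, -0.005, 0, 0, 0, 0, 0]],
  ],
)

```text
clock: 2.83
position: [472.0, -61.0, 176.2]
ee_rot: [-0.033, 0.999, -0.0, -0.002]
contact_force: [-4.7, -0.1, 2.6]
gripper_width: 0.4
grasp_force: 2.0
```

Call:
servo_tool(
  commands=[
    [[255, -0.005, 0, 0, 0, 0, 0], [255, -0.005, 0, 0, 0, 0, 0], [255, -0.005, 0, 0, 0, 0, 0], [255, -0.005, 0, 0, 0, 0, 0]],
  ],
)

```text
clock: 3.17
position: [493.2, -59.5, 176.3]
ee_rot: [-0.033, 0.999, -0.0, -0.0]
contact_force: [-2.7, -0.2, 2.9]
gripper_width: 0.2
grasp_force: 1.6
```

```bash
python3 - <<'E'
from h import *
st()
E
```

```text
3.17 tcp sel [-49.6  -3.1 176.3] F sel [-2.68 -0.01  2.88]
tool in sel
 [[-1.    -0.002 -0.   ]
 [-0.002  1.    -0.   ]
 [ 0.    -0.    -1.   ]]
```

Call:
servo_tool(
  commands=[
    [[255, -0.005, 0, 0, 0, 0, 0], [255, -0.005, 0, 0, 0, 0, 0], [255, -0.004, 0, 0, 0, 0, 0], [255, -0.003, 0, 0, 0, 0, 0], [255, 0, 0, 0, 0, 0, 0]],
  ],
)

```text
clock: 3.58
position: [510.6, -58.2, 176.2]
ee_rot: [-0.033, 0.999, 0.0, 0.0]
contact_force: [-1.9, 0.9, 1.8]
gripper_width: -0.1
grasp_force: 1.0
```

```bash
cat >> h.py <<'E'
def shot(f):
    import cv2
    a=cams.get_image("scene")["frame"][140:240,270:370];cv2.imwrite(f,cv2.resize(a,(600,600),interpolation=cv2.INTER_CUBIC))
def ball():
    # black ball blob in the scene view vs model: predicted pixel for (lean_far,lean_left)
    d=cams.get_image("scene")
    for f,l in((0,0),(-.05,0),(.05,0),(0,.29),(0,.32),(0,.35),(-.05,.32),(.05,.32),(-.25,.32),(-.3,.32)):
        k=175*np.array([np.sin(f)*np.cos(l),np.sin(l),np.cos(f)*np.cos(l)])+[0,0,25]
        print(f,l,((proj(d,O+S@k)[0]-[270,140])*6+2.5).round(0))
E
python3 - <<'E'
from h import *
st();shot("pics/s2.png");ball()
E
```

```text
3.58 tcp sel [-32.2  -3.  176.2] F sel [-1.79  1.04  1.75]
tool in sel
 [[-1.    -0.002  0.001]
 [-0.002  1.    -0.   ]
 [-0.001 -0.    -1.   ]]
0 0 [269. 182.]
-0.05 0 [284. 185.]
0.05 0 [253. 180.]
0 0.29 [225. 229.]
0 0.32 [220. 236.]
0 0.35 [215. 243.]
-0.05 0.32 [235. 239.]
0.05 0.32 [205. 233.]
-0.25 0.32 [295. 260.]
-0.3 0.32 [310. 267.]
```

View pics/s2.png

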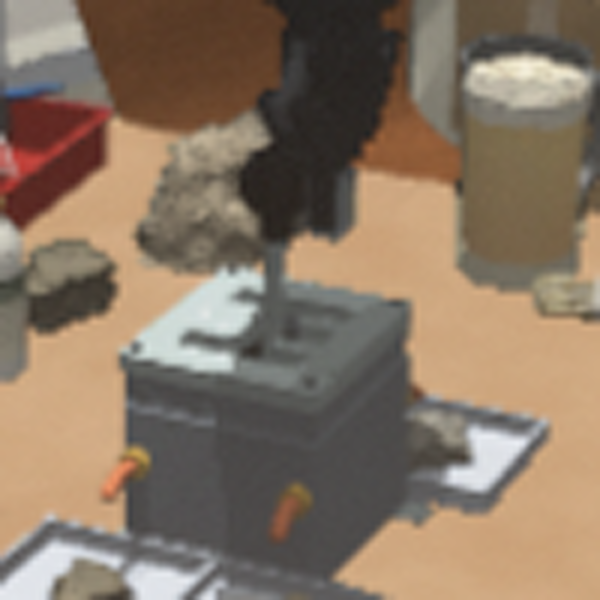

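The ball's left edge is near (242,187), so its centre is near (280,187), which puts lean_far at about -0.04. I'll push 6 mm more and then go round to the right side.

Call:
servo_tool(
  commands=[
    [[255, -0.003, 0, 0, 0, 0, 0], [255, -0.003, 0, 0, 0, 0, 0], [255, 0, 0, 0, 0, 0, 0], [255, 0, 0, 0, 0, 0, 0]],
  ],
)

```text
clock: 4.02
position: [516.0, -57.9, 176.4]
ee_rot: [-0.033, 0.999, 0.0, 0.0]
contact_force: [-1.5, -1.4, 0.9]
gripper_width: 0.0
grasp_force: 0.9
```

```bash
python3 - <<'E'
from h import *
st()
E
```

```text
4.02 tcp sel [-26.8  -3.  176.4] F sel [-1.62 -1.31  0.86]
tool in sel
 [[-1.    -0.002  0.   ]
 [-0.002  1.     0.   ]
 [-0.     0.    -1.   ]]
```

Call:
servo_tool(
  commands=[
    [[255, 0.015, 0, 0, 0, 0, 0], [255, 0.015, 0, 0, 0, 0, 0], [255, 0, -0.03, 0, 0, 0, 0], [255, 0, -0.03, 0, 0, 0, 0], [255, -0.03, 0, 0, 0, 0, 0], [255, -0.025, 0, 0, 0, 0, 0], [255, 0, 0, 0, 0, 0, 0], [255, 0, 0, 0, 0, 0, 0]],
  ],
)

```text
clock: 4.68
position: [545.8, -116.1, 175.7]
ee_rot: [-0.033, 0.999, 0.0, 0.0]
contact_force: [-1.2, -0.2, -0.5]
gripper_width: -0.2
grasp_force: 0.0
```

```bash
python3 - <<'E'
from h import *
st();shot("pics/s3.png")
E
```

```text
4.68 tcp sel [ -0.7 -63.  175.7] F sel [-1.2  -0.13 -0.45]
tool in sel
 [[-1.    -0.001  0.001]
 [-0.001  1.     0.   ]
 [-0.001  0.    -1.   ]]
```

View pics/s3.png

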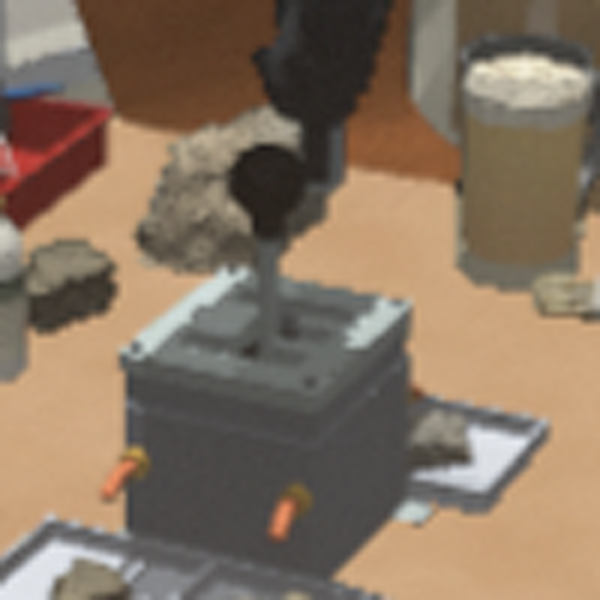

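The ball is at (268,183), so the lever is upright and in the cross channel. Pushing left now.

Call:
servo_tool(
  commands=[
    [[255, 0, 0.008, 0, 0, 0, 0], [255, 0, 0.008, 0, 0, 0, 0], [255, 0, 0.006, 0, 0, 0, 0], [255, 0, 0.006, 0, 0, 0, 0], [255, 0, 0.006, 0, 0, 0, 0], [255, 0, 0.006, 0, 0, 0, 0]],
  ],
)

```text
clock: 5.23
position: [542.0, -75.9, 177.1]
ee_rot: [-0.033, 0.999, -0.0, 0.001]
contact_force: [-0.8, -3.0, 1.0]
gripper_width: -0.2
grasp_force: 1.3
```

Call:
servo_tool(
  commands=[
    [[255, 0, 0.006, 0, 0, 0, 0], [255, 0, 0.006, 0, 0, 0, 0], [255, 0, 0.006, 0, 0, 0, 0], [255, 0, 0, 0, 0, 0, 0]],
  ],
)

```text
clock: 5.57
position: [540.7, -57.2, 176.2]
ee_rot: [-0.034, 0.999, 0.0, -0.0]
contact_force: [-0.3, -1.9, 1.8]
gripper_width: 0.2
grasp_force: 0.7
```

```bash
python3 - <<'E'
from h import *
st();shot("pics/s4.png")
E
```

```text
5.57 tcp sel [ -2.1  -3.9 176.2] F sel [-0.37 -1.87  1.84]
tool in sel
 [[-1.    -0.003 -0.   ]
 [-0.003  1.     0.   ]
 [ 0.     0.    -1.   ]]
```

View pics/s4.png

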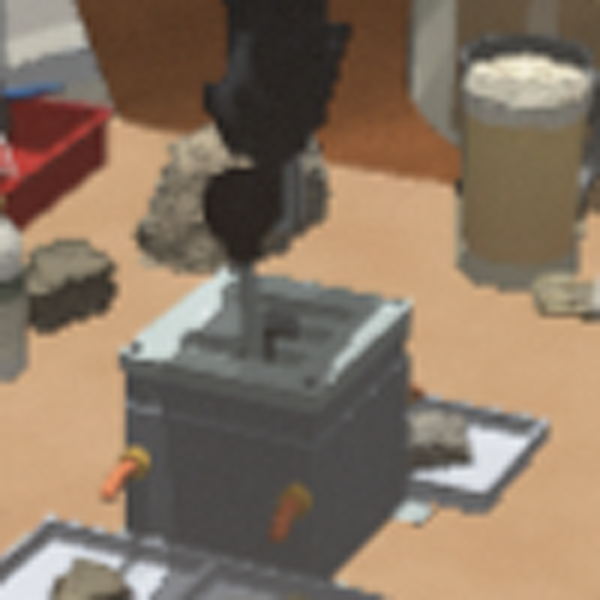

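The ball is at about (243,215), a lean_left of about 0.17, and contact sits roughly 34 mm ahead of the tool. About 25 mm more to go.

Call:
servo_tool(
  commands=[
    [[255, 0, 0.005, 0, 0, 0, 0], [255, 0, 0.005, 0, 0, 0, 0], [255, 0, 0.005, 0, 0, 0, 0], [255, 0, 0.004, 0, 0, 0, 0], [255, 0, 0.003, 0, 0, 0, 0], [255, 0, 0, 0, 0, 0, 0]],
  ],
)

```text
clock: 6.12
position: [539.1, -35.7, 176.0]
ee_rot: [-0.033, 0.999, 0.0, -0.0]
contact_force: [-0.5, -1.4, -1.6]
gripper_width: -0.3
grasp_force: 0.8
```

Call:
servo_tool(
  commands=[
    [[255, 0, 0.0025, 0, 0, 0, 0], [255, 0, 0, 0, 0, 0, 0]],
  ],
)

```text
clock: 6.28
position: [539.0, -33.6, 176.2]
ee_rot: [-0.033, 0.999, 0.0, -0.0]
contact_force: [0.0, -2.6, -1.5]
gripper_width: -0.1
grasp_force: 0.9
```

```bash
python3 - <<'E'
from h import *
st();shot("pics/s5.png")
E
```

```text
6.28 tcp sel [ -2.2  19.8 176.2] F sel [-0.15 -2.64 -1.54]
tool in sel
 [[-1.    -0.002 -0.   ]
 [-0.002  1.     0.   ]
 [ 0.     0.    -1.   ]]
```

View pics/s5.png

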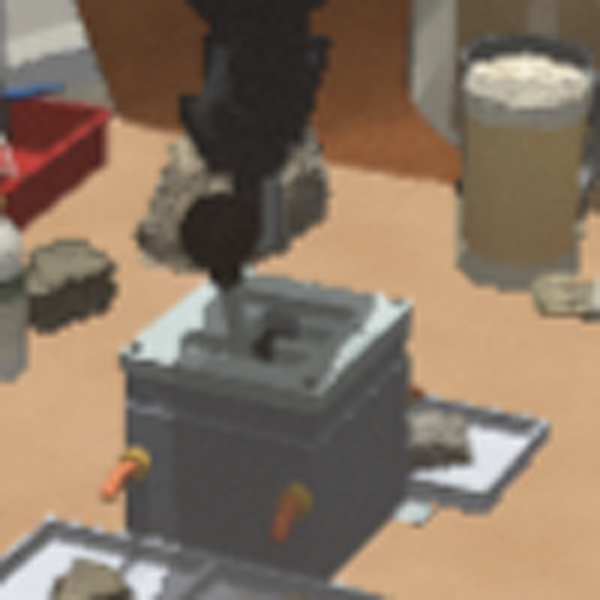

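The ball is at (221,231), so lean_left is about 0.31 and lined up with the slot. After a 1.5 mm nudge I'll go round to the far side.

Call:
servo_tool(
  commands=[
    [[255, 0, 0.0015, 0, 0, 0, 0], [255, 0, 0, 0, 0, 0, 0], [255, 0, -0.022, 0, 0, 0, 0], [255, -0.03, 0, 0, 0, 0, 0], [255, -0.032, 0, 0, 0, 0, 0], [255, 0, 0.028, 0, 0, 0, 0], [255, 0, 0.029, 0, 0, 0, 0], [255, 0, 0, 0, 0, 0, 0], [255, 0, 0, 0, 0, 0, 0]],
  ],
)

```text
clock: 7.08
position: [599.0, 8.2, 176.5]
ee_rot: [-0.034, 0.999, 0.0, 0.0]
contact_force: [0.1, -0.4, 0.4]
gripper_width: -0.1
grasp_force: 0.0
```

```bash
python3 - <<'E'
from h import *
st()
E
```

```text
7.08 tcp sel [ 60.4  57.6 176.5] F sel [ 0.03 -0.45  0.41]
tool in sel
 [[-1.    -0.004  0.001]
 [-0.004  1.     0.001]
 [-0.001  0.001 -1.   ]]
```

Call:
servo_tool(
  commands=[
    [[255, 0.006, -0.001, 0.008, 0, 0, 0], [255, 0.01, 0, 0, 0, 0, 0], [255, 0.006, 0, 0, 0, 0, 0], [255, 0.005, 0, 0, 0, 0, 0], [255, 0.005, 0, 0, 0, 0, 0], [255, 0.005, 0, 0, 0, 0, 0]],
  ],
)

```text
clock: 7.58
position: [563.0, 3.2, 169.5]
ee_rot: [-0.033, 0.999, 0.0, 0.002]
contact_force: [2.8, -0.6, 2.3]
gripper_width: -0.2
grasp_force: 1.4
```

Call:
servo_tool(
  commands=[
    [[255, 0.005, 0, 0, 0, 0, 0], [255, 0.005, 0, 0, 0, 0, 0], [255, 0.005, 0, 0, 0, 0, 0], [255, 0, 0, 0, 0, 0, 0]],
  ],
)

```text
clock: 7.92
position: [545.9, 2.2, 168.6]
ee_rot: [-0.033, 0.999, 0.0, -0.0]
contact_force: [1.3, -0.5, 1.5]
gripper_width: 0.2
grasp_force: 0.9
```

```bash
python3 - <<'E'
from h import *
st();shot("pics/s6.png")
E
```

```text
7.92 tcp sel [  7.   55.  168.6] F sel [ 1.31 -0.58  1.55]
tool in sel
 [[-1.    -0.002 -0.   ]
 [-0.002  1.     0.   ]
 [ 0.     0.    -1.   ]]
```

View pics/s6.png

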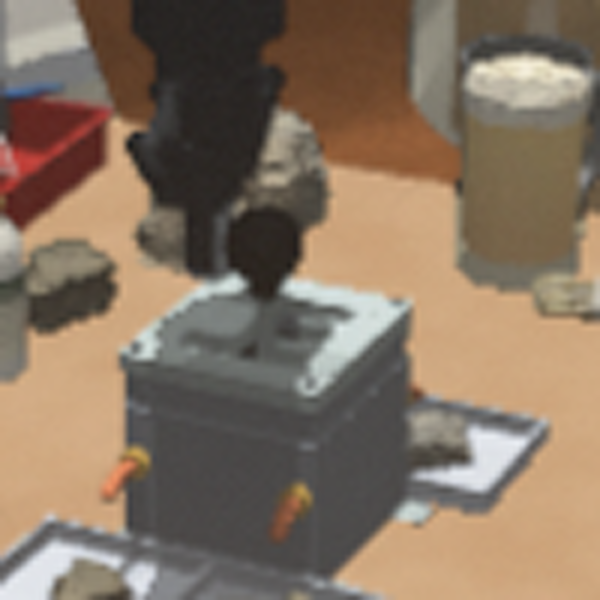

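The ball is at (266,248), a lean_far of about -0.155, and it is sliding freely down the near-left slot. About 22 mm more, with gentle steps at the end.

Call:
servo_tool(
  commands=[
    [[255, 0.005, 0, 0, 0, 0, 0], [255, 0.005, 0, 0, 0, 0, 0], [255, 0.005, 0, 0, 0, 0, 0], [255, 0.003, 0, 0, 0, 0, 0], [255, 0.001, 0, 0, 0, 0, 0], [255, 0, 0, 0, 0, 0, 0]],
  ],
)

```text
clock: 8.47
position: [527.1, 0.9, 168.0]
ee_rot: [-0.033, 0.999, -0.0, -0.001]
contact_force: [1.7, -0.1, -1.4]
gripper_width: -0.0
grasp_force: 0.8
```

Call:
servo_tool(
  commands=[
    [[255, 0.0015, 0, 0, 0, 0, 0], [255, 0, 0, 0, 0, 0, 0]],
  ],
)

```text
clock: 8.63
position: [526.2, 1.0, 168.2]
ee_rot: [-0.033, 0.999, 0.0, -0.0]
contact_force: [2.8, -0.2, -1.0]
gripper_width: -0.2
grasp_force: 1.0
```

Call:
servo_tool(
  commands=[
    [[255, 0.001, 0, 0, 0, 0, 0], [255, 0, 0, 0, 0, 0, 0]],
  ],
)

```text
clock: 8.8
position: [525.3, 0.9, 168.3]
ee_rot: [-0.033, 0.999, 0.0, -0.0]
contact_force: [3.3, 0.8, -2.0]
gripper_width: -0.1
grasp_force: 1.1
```

```bash
python3 - <<'E'
from h import *
st();shot("pics/s7.png")
E
```

```text
8.8 tcp sel [-13.7  55.1 168.3] F sel [ 3.3   0.54 -1.95]
tool in sel
 [[-1.    -0.002 -0.   ]
 [-0.002  1.     0.   ]
 [ 0.     0.    -1.   ]]
```

View pics/s7.png

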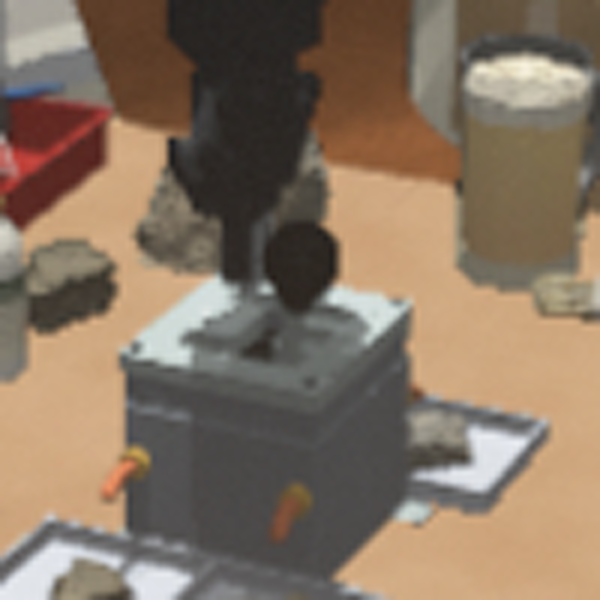

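The ball is at (302,263), a lean_far of about -0.27. A few more millimetres, watching the force.

Call:
servo_tool(
  commands=[
    [[255, 0.0015, 0, 0, 0, 0, 0], [255, 0, 0, 0, 0, 0, 0]],
  ],
)

```text
clock: 9.02
position: [523.7, 0.8, 168.3]
ee_rot: [-0.033, 0.999, 0.0, -0.0]
contact_force: [2.3, -0.1, -2.3]
gripper_width: 0.1
grasp_force: 1.2
```

Call:
servo_tool(
  commands=[
    [[255, 0.0015, 0, 0, 0, 0, 0], [255, 0, 0, 0, 0, 0, 0]],
  ],
)

```text
clock: 9.18
position: [522.1, 0.7, 168.3]
ee_rot: [-0.033, 0.999, 0.0, -0.0]
contact_force: [2.2, 0.0, -2.6]
gripper_width: -0.1
grasp_force: 1.1
```

Call:
servo_tool(
  commands=[
    [[255, 0.001, 0, 0, 0, 0, 0], [255, 0, 0, 0, 0, 0, 0]],
  ],
)

```text
clock: 9.35
position: [521.2, 0.6, 168.3]
ee_rot: [-0.033, 0.999, 0.0, -0.0]
contact_force: [2.6, 0.4, -1.2]
gripper_width: -0.1
grasp_force: 1.1
```

Call:
servo_tool(
  commands=[
    [[255, -0.02, 0, 0, 0, 0, 0], [255, -0.03, 0, 0, 0, 0, 0], [255, 0, 0, -0.04, 0, 0, 0], [255, 0, 0, -0.04, 0, 0, 0], [255, 0, 0, 0, 0, 0, 0], [255, 0, 0, 0, 0, 0, 0], [255, 0, 0, 0, 0, 0, 0]],
  ],
)

```text
clock: 9.93
position: [570.2, 3.8, 248.1]
ee_rot: [-0.033, 0.999, 0.0, -0.001]
contact_force: [-0.3, 0.3, -0.0]
gripper_width: 0.1
grasp_force: 0.0
```

```bash
python3 - <<'E'
from h import *
st();shot("pics/s8.png")
E
```

```text
9.93 tcp sel [ 31.3  55.1 248.1] F sel [-0.24  0.27 -0.  ]
tool in sel
 [[-1.    -0.001 -0.002]
 [-0.001  1.     0.   ]
 [ 0.002  0.    -1.   ]]
```

View pics/s8.png

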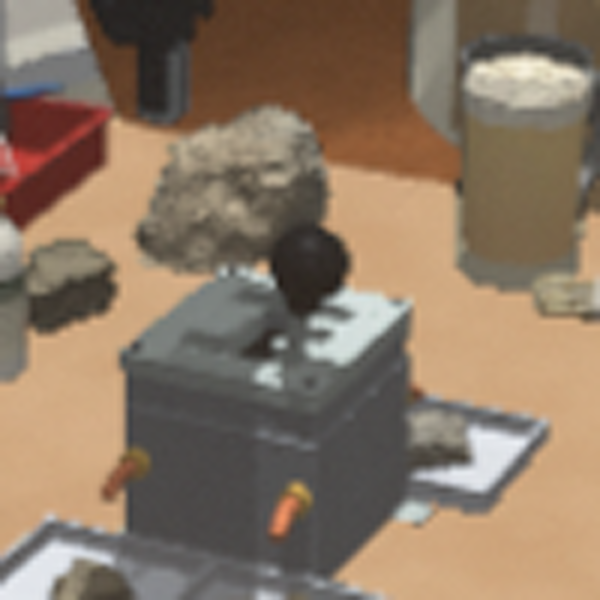

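The ball rests at (310,265), which matches lean_far -0.30 and lean_left 0.32. It is fully home in the near-left slot and the hand is clear.

```bash
python3 -c "
from bench import ticket
print(ticket.job_done())"
```

```text
the job is handed in; nothing more can be done
None
```

The lever is home in the near-left slot, the one for the ammonite's bay: the last picture puts it at about -0.30 rad lean_far and +0.32 rad lean_left. The hand is clear, the force readings I took while pushing stayed around 5 N or less, and the job is handed in at about 10 s on the robot's clock; no verdict came back.

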